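# Rack the wafer-shaping rods by diameter

### The arm

A 7-joint arm with a two-finger parallel gripper is mounted at the origin on the work surface. World frame = base frame: x ahead of the robot, y to its left, z up, the work surface at z = 0. Lengths are in mm, angles in rad, forces in N, time in s.
With the tool pointing down it reaches from about 400 to 875 mm from the base axis. Payload 19.3 kg.
Tool frame: the origin (TCP) lies midway between the tips of the shut fingers; the grasp point (between the pads) lies 19 mm behind it (arm.tcp_to_grasp is the distance from the TCP to the grasp point, in mm); z points along the fingers, y is the direction in which the jaws open and shut (so a half turn about z gives the same grasp; the last joint's range is limited). The gripper opens to 85 mm and grips with 20 to 120 N. Pads are 22 mm wide; open, the fingers measure 114 mm over their backs; the gripper's body (76 mm by 85 mm) begins 54 mm behind the grasp point. The pads swing forward as they close: fully open they stand 13 mm farther back than shut.
Start: joints at [1.239, 0.521, -0.036, 1.599, 0.021, 1.021, -0.113], TCP at [161.734, -603.702, 231.291] pointing down, gripper open.
Joint ranges: [-2.91, 2.91], [-0.3, 2.13], [-1.5, 1.42], [0.17, 2.43], [-1.26, 4.41], [0.16, 1.93], [-2.52, 2.52]. Speed limits (rad/s): [1.89, 1.89, 2.39, 2.39, 3.01, 3.01, 3.01].

### API

Orientations are given as a unit quaternion [x, y, z, w].
In Python, from bench import readout, cams, arm, finder gives the robot as it stands. The module is installed in compiled form; this text tells all that it offers.
- The arm moves only by the tool step_arm, never from a script. Its argument "commands" is a list of rows, each an object with "xyz": the shift along the tool's x, y, z in m, a list of three; "turn": the turn about the tool's z in rad. In form: [{"xyz": [tx, ty, tz], "turn": turn}, ...]. A call has 1 to 8 rows; each row shifts and turns the commanded pose from where the row before left it, along the tool's axes as they then stand; what a row does not reach is not made up. A row lasts 1/10 s, in which the tool goes at most 50 mm and 8.59 degrees, less where a joint would pass 70% of its speed; a pose out of reach is approached as far as the arm can. A call with a gripper value outside its range is refused whole. "fingers" is the opening, from 0 (shut) to 1 (fully open), set as the call begins (left out, the last holds). The fingers move at their own pace and stop on an object; the grip force is fixed at half the most. Time passes only in rows, so rows that do not move let the fingers close. It gives the time, the measured TCP pose, the force and the opening at its end, in the units of the state.
- readout.get_state(): the state, without advancing time (a new reading comes with each control period).
- cams.get_image(name): name is "scene" or "side" or "wrist"; returns (picture, depth): 400x640x3 uint8, blue, green, red; 400x640 float32, mm along the optical axis (not along the pixel's ray), 0 where there is no reading.
- cams.camera_params(name): a dict with "fov_y" (degrees; the focal length in pixels is half the picture's height over the tangent of half this angle, whatever the lens; pixels are square), "cx", "cy" (the principal point, pixels), "pose" (4x4, takes a point from camera to world coordinates). Camera axes: x right, y down, z forward; pixel columns grow to the right and rows downward; lengths in mm; the calibration is good to about 2 mm. A picture is of the moment at which its call begins: read the wrist's pose just before it. camera_params takes no time and is no camera call; for the wrist camera it gives the pose at the moment of the call.
- arm.close_job(): hands the job in, once; it reports no verdict.
Trained networks look in the newest picture that a camera, given by its name, has taken for a name from the list of things; names that differ only in an ending like _2 or _b are one class to them, and where a whole thing is asked for, a point or a joint stands for the part that bears it (a point fixed in the world has none). Each returns a list of dicts, best first, with "confidence" (0 to 1); they miss things now and then, are a little off and sometimes report something else, mostly with a low value. They report only what shows in the picture. A call takes as long as a camera call. They do not tell look-alikes from the thing itself.
- finder.recognise(camera, thing): "rect" ([left, top, right, bottom] in pixels, round what is visible of it).
- finder.regions_of(camera, thing): "region" (400x640 bool, what is visible of it) and "rect" ([left, top, right, bottom] in pixels, round what is visible of it).
- finder.place_of(camera, thing): "xy" ([column, row] in pixels: a listed point, or the origin of a listed thing).
The state is a dict: "time": time; "joints": joint angles; "joint_velocities": joint speeds; "tau": joint torques, N m; "eef_pos": TCP position; "orientation": TCP orientation; "wrist_force": force on the tool from outside, world axes, zero at the start; "moment": the same for the moment, N m; "gripper_width": finger opening in mm.
Only numpy, scipy, OpenCV 4.12 (cv2) and the standard library are available. Lean on these libraries where they do the work, as an engineer would, in place of code of your own. Each camera call takes 0.05 s, during which the arm holds its last target. There are 200 camera calls.

### The job

Put the two wooden wafer-shaping rods from the tray away in the leaning white rack, each in the socket that matches its diameter and fully home: first the tall thick rod in its socket farther back, then the short thin rod in its socket farther forward. Leave the jar, the bottle and the bowl where they stand.

Things in the scene. Friction and masses are not known exactly. Their poses are not given: they have to be found in the camera images.
- rod_tall: the tall thick plain wooden rod, diameter 38 mm, length 160 mm, 0.10 to 0.2 kg, blue band near its top; stands upright on the tray. Origin: centre of its foot (chamfered 3 mm); +z along the rod to its top
- rod_short: the short thin plain wooden rod, diameter 26 mm, length 110 mm, 0.04 to 0.09 kg, blue band near its top; stands upright on the tray. Origin: centre of its foot (chamfered 3 mm); +z along the rod to its top
- rack: fixed rack: white block, 229 x 90 x 55 mm, on a steel stand. Origin: on the table, 80 mm to -x of the centre of the stand (200 x 96 mm). The block slopes like a lectern facing the rack's -x (roughly the robot). A row of five round blind sockets runs up the slope, narrowest low in front, widest high at the back (block top edge 156 mm up); all 45 mm deep, 3 mm chamfer, axes leaning 25 degrees from vertical, mouths towards -x
- block_hole0 (a point): centre of the mouth of socket 0, the lowest, 23 mm wide, for a 20 mm rod (stays empty). In all five socket frames +z points out of the socket along its axis, +x up the slope along the row, +y across the row
- block_hole1 (a point): centre of the mouth of socket 1, 29 mm wide, for a 26 mm rod, 45 mm deep along its -z; mouth about 81 mm above the table
- block_hole2 (a point): centre of the mouth of socket 2, 35 mm wide, for a 32 mm rod (stays empty)
- block_hole3 (a point): centre of the mouth of socket 3, 41 mm wide, for a 38 mm rod, 45 mm deep along its -z; mouth about 119 mm above the table
- block_hole4 (a point): centre of the mouth of socket 4, the highest, 47 mm wide, for a 44 mm rod (stays empty)
- tray: fixed aluminium tray, 220 x 360 mm, rim 14 mm high; its 3 mm thick floor carries the two rods and the jar, 70 mm or more between their axes. Origin: centre of its underside; its long side along its y
- tin: bystander: yellow lidded jar, diameter 58 mm, height 95 mm, standing on the tray among the rods; origin: centre of its foot
- syrup: bystander: amber bottle, diameter 64 mm, height 170 mm, on the table beyond the work; origin: centre of its foot
- bowl: bystander: steel bowl, rim diameter 100 mm, height 50 mm, on the table beyond the work; origin: centre of its foot
There are look-alikes about, which are no part of the job. What is shaped like the rod_short but purple or turquoise is not meant. What is shaped like the rod_tall but yellow is not meant.

How it is judged:
By the outcome, as a careful person would: the job done as asked, in the order asked, and still so for the second after the job is handed in, with the robot touching nothing.
It also fails if it takes over 66 s, if anything falls off the work surface, if the arm or the gripper's body presses on something with over 40 N, if the wrist force passes 120 N, or if a joint passes its speed limit or range.

## Working session

There is one attempt and no reset: what is moved stays moved. The work goes in short steps, Python scripts to look and compute and a tool call to move; the robot and the scene stay as the last step left them, time stands still between calls to the robot, and variables do not carry over. Pictures are saved under pics/ and viewed, about 8 in all and at most 12, crops included, and the job is handed in when it is done.

Besides the shell and the picture viewer there is one more tool, called after "Request:" by a JSON object that holds its "fn" and its "kwargs", one argument or row to a line. step_arm: Moves the arm, as the interface text tells. Its arguments: {"type":"object","properties":{"commands":{"type":"array","items":{"type":"object","properties":{"xyz":{"type":"array","items":{"type":"number"}},"turn":{"type":"number"}}}},"fingers":{"type":"number"}},"required":["commands"]}

```bash
mkdir -p pics
cat > h.py <<'E'
import numpy as np, cv2
from bench import readout, cams, arm, finder
def K(n):
    p=cams.camera_params(n); return 200/np.tan(np.radians(p['fov_y'])/2),p['cx'],p['cy'],np.array(p['pose'])
def world(n,u,v,d):
    f,cx,cy,T=K(n); u,v,d=[np.asarray(a,float) for a in(u,v,d)]
    P=np.stack([(u-cx)/f*d,(v-cy)/f*d,d],-1); return P@T[:3,:3].T+T[:3,3]
def onplane(n,u,v,z):
    f,cx,cy,T=K(n); r=T[:3,:3]@np.array([(u-cx)/f,(v-cy)/f,1]); return T[:3,3]+r*(z-T[2,3])/r[2]
def proj(n,P):
    f,cx,cy,T=K(n); q=(np.asarray(P,float)-T[:3,3])@T[:3,:3]; return q[...,:2]/q[...,2:]*f+[cx,cy]
E
python3 - <<'E'
from h import *
s=readout.get_state(); print({k:np.round(v,3) for k,v in s.items()}, arm.tcp_to_grasp)
for n in('scene','side'):
    im,d=cams.get_image(n); cv2.imwrite(f'pics/{n}0.png',im); np.save(f'{n}0.npy',d)
    print(n,np.round(K(n)[3],2).tolist())
    for t in('rod_tall','rod_short','rack','tin','block_hole1','block_hole3','tray'):
        if 'hole' in t: r=[(np.round(q['xy']),round(q['confidence'],2)) for q in finder.place_of(n,t)]
        else: r=[(np.round(q['rect']),round(q['confidence'],2)) for q in finder.recognise(n,t)]
        print(t,r[:5])
E
```

```text
{'time': np.float64(0.0), 'joints': array([ 1.239,  0.522, -0.036,  1.6  ,  0.021,  1.021, -0.113]), 'joint_velocities': array([ 0.   , -0.001,  0.001, -0.001, -0.002,  0.001, -0.001]), 'tau': array([ 1.0000e-03, -9.2712e+01,  1.9810e+00, -3.6994e+01,  1.8000e-02,
        8.0000e-03, -0.0000e+00]), 'eef_pos': array([ 161.67 , -603.391,  230.731]), 'orientation': array([ 0.991,  0.131, -0.   , -0.001]), 'wrist_force': array([-0.425,  0.139,  1.192]), 'moment': array([ 0.006,  0.009, -0.007]), 'gripper_width': np.float64(85.538)} 18.700000000000003
scene [[-0.07, 0.75, -0.65, 1293.36], [1.0, 0.05, -0.05, 10.11], [-0.0, -0.66, -0.75, 828.91], [0.0, 0.0, 0.0, 1.0]]
rod_tall [(array([169., 143., 196., 193.]), 0.66), (array([220., 140., 242., 183.]), 0.56)]
rod_short [(array([255., 159., 270., 192.]), 0.73), (array([261., 201., 272., 234.]), 0.73), (array([227., 195., 247., 226.]), 0.58)]
rack [(array([386., 169., 437., 245.]), 0.7)]
tin [(array([294., 162., 316., 198.]), 0.87), (array([393., 170., 435., 223.]), 0.57)]
block_hole1 [(array([409., 176.]), 0.87), (array([412., 188.]), 0.7), (
[... 465 characters left out ...]
4., 266., 280., 330.]), 0.61)]
rod_short [(array([275., 253., 288., 288.]), 0.76), (array([338., 236., 350., 264.]), 0.71), (array([334., 262., 351., 303.]), 0.58)]
rack [(array([254., 123., 333., 186.]), 0.94), (array([254., 122., 332., 180.]), 0.21)]
tin [(array([263., 215., 287., 259.]), 0.71)]
block_hole1 [(array([260., 154.]), 0.94), (array([300., 138.]), 0.94), (array([269., 154.]), 0.9), (array([317., 136.]), 0.71), (array([281., 146.]), 0.64)]
block_hole3 [(array([260., 154.]), 0.94), (array([300., 138.]), 0.94), (array([269., 154.]), 0.9), (array([317., 136.]), 0.71), (array([281., 146.]), 0.64)]
tray [(array([213., 230., 323., 366.]), 0.94), (array([349., 150., 374., 208.]), 0.62)]
```

View pics/scene0.png

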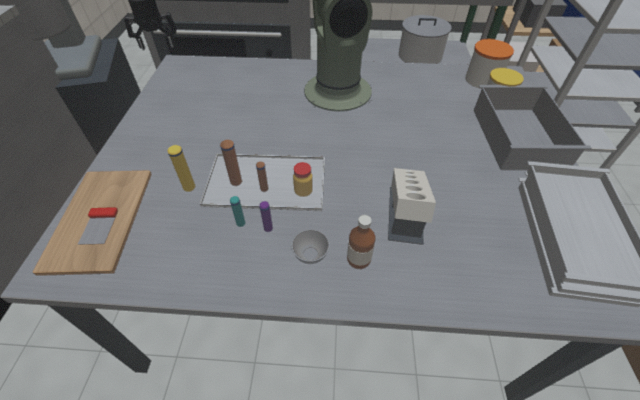

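View pics/side0.png

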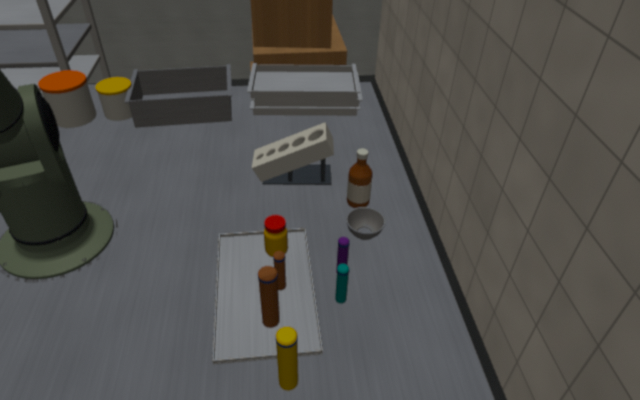

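Scene view: brown tall rod at (230,163) and brown short rod at (263,177) are on the tray. Look-alikes to avoid: yellow (182,170), turquoise (238,212) and purple (266,217). Jar (303,180), bottle (361,243), bowl (310,248), rack (412,195) with its row of sockets.

Run:
```python
from h import *
out=[]
for n in('scene','side'):
    im,d=cams.get_image(n)
    for t in('rod_tall','rod_short','tin','rack'):
        for q in finder.regions_of(n,t)[:3]:
            m=cv2.erode(q['region'].astype(np.uint8),np.ones((3,3)))>0
            v,u=np.nonzero(m&(d>0)); 
            if len(u)<5: continue
            P=world(n,u,v,d[v,u]); c=im[v,u].mean(0)
            print(n,t,round(q['confidence'],2),np.round(np.median(u)),np.round(np.median(v)),'bgr',c.round(),'med',np.median(P,0).round(),'z',np.percentile(P[:,2],[1,99]).round(), 'top',P[P[:,2]>np.percentile(P[:,2],85)].mean(0).round(1))
            if t=='rack' and q['confidence']>.5:
                P2=P[P[:,2]>55]; 
                np.save(f'rack_{n}.npy',P2)
                print(' rack ext',P2.min(0).round(),P2.max(0).round())
a=cv2.imread('pics/scene0.png')[130:230,160:340]; b=cv2.imread('pics/side0.png')[110:200,240:390]
cv2.imwrite('pics/c1.png',np.vstack([cv2.resize(a,(720,400),interpolation=3)[:, :600],cv2.resize(b,(600,360),interpolation=3)])[:, :][:760])
cv2.imwrite('pics/c1.png',cv2.resize(a,(720,400),interpolation=3)); cv2.imwrite('pics/c2.png',cv2.resize(b,(750,450),interpolation=3))
```

```text
scene rod_tall 0.79 231.0 162.0 bgr [63. 73. 92.] med [ 548. -292.  104.] z [ 18. 165.] top [ 538.4 -294.9  162.8]
scene rod_tall 0.57 181.0 167.0 bgr [ 63. 105. 118.] med [ 577. -430.  102.] z [ 12. 162.] top [ 567.4 -436.   160. ]
scene rod_short 0.8 262.0 176.0 bgr [64. 71. 87.] med [ 568. -202.   72.] z [ 14. 115.] top [ 565.  -202.7  112.2]
scene rod_short 0.66 238.0 211.0 bgr [90. 90. 56.] med [ 700. -246.   73.] z [ 16. 112.] top [ 693.8 -248.6  110.3]
scene rod_short 0.62 266.0 215.0 bgr [88. 58. 74.] med [ 713. -167.   76.] z [ 13. 112.] top [ 706.  -168.9  110.2]
scene tin 0.91 303.0 179.0 bgr [ 69.  90. 130.] med [573. -83.  72.] z [ 14. 102.] top [556.1 -85.1  99.6]
scene rack 0.88 409.0 206.0 bgr [124. 126. 126.] med [701. 209. 105.] z [  4. 155.] top [700.2 209.9 147.5]
 rack ext [502. 165.  55.] [729. 270. 157.]
side rod_tall 0.93 269.0 295.0 bgr [15. 33. 57.] med [ 533. -315.  110.] z [ 16. 164.] top [ 533.1 -302.7  162.3]
side rod_tall 0.76 287.0 357.0 bgr [ 3. 74. 90.] med [ 562. -456.  113.] z [ 10. 161.] top [ 562.4 -442.3  159.7]
side rod_short 0.72 280.0 266.0 bgr [21. 37. 59.] med [ 559. -217.   83.] z [ 12. 115.] top [ 557.1 -210.1  112.5]
side rod_short 0.58 342.0 282.0 bgr [52. 55.  2.] med [ 688. -263.   73.] z [ 13. 111.] top [ 689.1 -255.3  109. ]
side rod_short 0.27 298.0 158.0 bgr [79. 84. 85.] med [625. 184.  77.] z [  2. 151.] top [680.2 201.4 136.5]
side tin 0.67 275.0 234.0 bgr [ 4. 40. 95.] med [ 550. -107.   73.] z [ 12. 100.] top [551.8 -91.8  98.2]
side rack 0.59 299.0 159.0 bgr [78. 83. 84.] med [627. 183.  77.] z [  1. 150.] top [678.8 198.4 135.6]
 rack ext [500. 161.  55.] [723. 262. 155.]
```

View pics/c1.png

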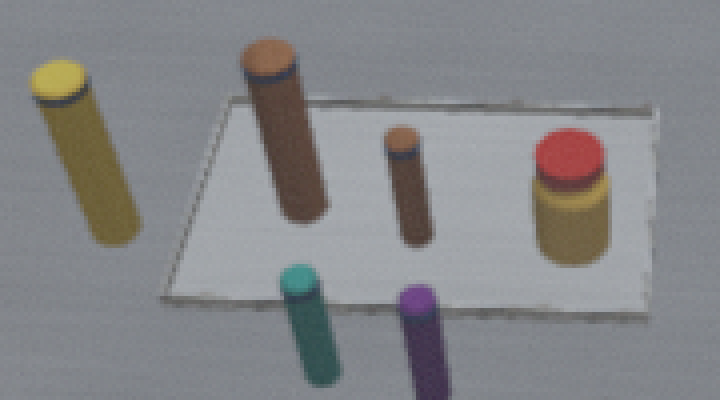

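View pics/c2.png

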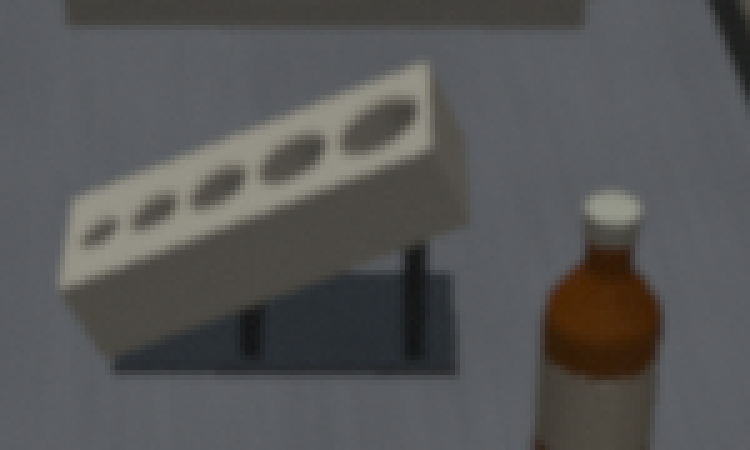

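Close crop confirms the brown rods with blue bands are the ones meant: tall at scene (231,162), short at (263,176). Side crop shows five sockets: number 1 at about side pixel (271,152), number 3 at (299,142).

Run:
```python
from h import *
S=np.radians(25)
P=np.vstack([np.load('rack_scene.npy'),np.load('rack_side.npy')])
# sloped face: RANSAC plane with normal tilted ~25deg
rng=np.random.default_rng(0);best=None
for _ in range(2000):
    a,b,c=P[rng.choice(len(P),3,False)];n=np.cross(b-a,c-a)
    l=np.linalg.norm(n)
    if l<500: continue
    n/=l; n*=np.sign(n[2])
    if abs(n[2]-np.cos(S))>.04: continue
    k=(abs((P-a)@n)<2.5).sum()
    if best is None or k>best[0]: best=(k,n,a)
k,n,a=best; I=P[abs((P-a)@n)<3]; c=I.mean(0); n=np.linalg.svd(I-c)[2][2]; n*=np.sign(n[2])
print('plane',k,len(P),n.round(3),'tilt',np.degrees(np.arccos(n[2])).round(1),'yaw',np.degrees(np.arctan2(-n[1],-n[0])).round(1))
xy=I[:,:2].astype(np.float32); r=cv2.minAreaRect(xy); print('rect',r)
for cn in('scene','side'):
    cams.get_image(cn)
    for q in finder.place_of(cn,'block_hole1')[:8]:
        u,v=q['xy']; f,cx,cy,T=K(cn); ray=T[:3,:3]@np.array([(u-cx)/f,(v-cy)/f,1]); X=T[:3,3]+ray*((c-T[:3,3])@n)/(ray@n)
        print(cn,np.round(q['xy'],1),round(q['confidence'],2),X.round(1))
for n_,u,v,z in(('side',271,152.4,81),('side',298.6,142,119)): print('manual',onplane(n_,u,v,z).round(1))
d=np.load('scene0.npy');im=cv2.imread('pics/scene0.png')
v,u=np.mgrid[140:215,195:335]; W=world('scene',u.ravel(),v.ravel(),d[140:215,195:335].ravel())
g=im[140:215,195:335].reshape(-1,3); m=(W[:,2]<20)&(g.min(1)>118)
print('tray',cv2.minAreaRect(W[m][:,:2].astype(np.float32)),m.sum(), np.percentile(W[m],[1,99],0).round())
```

```text
plane 1385 4156 [-0.424  0.045  0.904] tilt 25.3 yaw -6.0
rect ((604.1292724609375, 215.31338500976562), (91.1866683959961, 205.24966430664062), 85.50901794433594)
scene [408.2 170.2] 0.96 [498.5 228.1  57.8]
scene [409.2 188.1] 0.87 [631.  206.5 121. ]
scene [417.1 180.2] 0.85 [571.7 239.7  91.5]
scene [411.6 177.3] 0.72 [553.4 227.8  83.5]
scene [413.5 192.5] 0.64 [656.7 212.8 132.7]
side [317.  136.6] 0.83 [678.  194.  143.6]
side [270.4 150.9] 0.78 [548.2 225.6  81.2]
side [297.9 137.9] 0.78 [627.6 230.4 118.2]
side [279.2 145.6] 0.67 [574.  233.2  92.9]
side [259.2 156.3] 0.59 [515.3 223.1  65.9]
manual [549.7 218.3  81. ]
manual [628.1 208.2 119. ]
tray ((486.28607177734375, -233.54617309570312), (336.65582275390625, 488.193359375), 3.6776082515716553) 8243 [[ 318. -461.   -3.]
 [ 654.    5.   15.]]
```

```bash
cat >> h.py <<'E'
from scipy.spatial.transform import Rotation as Ro
def go(x,y,z,yaw=None,n=None):
    s=readout.get_state(); R=Ro.from_quat(s['orientation']).as_matrix(); p=np.array(s['eef_pos'])
    y0=np.degrees(np.arctan2(R[1,0],R[0,0])); t=0 if yaw is None else y0-yaw
    Rz=R@Ro.from_euler('z',t,degrees=True).as_matrix()
    d=Rz.T@(np.array([x,y,z])-p)/1000
    print('at',p.round(1),'yaw',y0.round(2),'tilt z',R[:,2].round(3),'| turn',round(np.radians(t),4),'then shift m',d.round(4),'rows>=',int(np.ceil(np.linalg.norm(d)/.05)))
    return d
E
python3 -c "
from h import *
go(500,-260,330,-5.5)"
```

```text
at [ 161.8 -603.7  231.3] yaw 15.0 tilt z [ 0. -0. -1.] | turn 0.3578 then shift m [ 0.3037 -0.3745 -0.0987] rows>= 10
```

Request:
{"fn": "step_arm", "kwargs": {
  "commands": [
    {"xyz": [0, 0, -0.03], "turn": 0.12},
    {"xyz": [0, 0, -0.03], "turn": 0.12},
    {"xyz": [0, 0, -0.039], "turn": 0.118},
    {"xyz": [0.03, -0.037, 0]},
    {"xyz": [0.03, -0.037, 0]},
    {"xyz": [0.03, -0.037, 0]},
    {"xyz": [0.03, -0.037, 0]},
    {"xyz": [0.03, -0.037, 0]}
  ],
  "fingers": 1
}}

```text
invalid input
```

Request:
{"fn": "step_arm", "kwargs": {
  "commands": [
    {"xyz": [0.03, -0.037, 0]},
    {"xyz": [0.03, -0.037, 0]},
    {"xyz": [0.03, -0.037, 0]},
    {"xyz": [0.03, -0.037, 0]},
    {"xyz": [0.03, -0.037, 0]},
    {"xyz": [0, 0, 0]},
    {"xyz": [0, 0, 0]}
  ]
}}

```text
invalid input
```

Run:
```python
from h import *
go(535,-298,135,-5.5)
im,d=cams.get_image('wrist'); cv2.imwrite('pics/w1.png',im); print(K('wrist')[3].round(2).tolist())
for t in('rod_tall','rod_short','tin'):
    for q in finder.regions_of('wrist',t)[:3]:
        v,u=np.nonzero(q['region']&(d>0)); P=world('wrist',u,v,d[v,u]); 
        zt=np.percentile(P[:,2],97); T=P[P[:,2]>zt-6]
        c,r=cv2.minEnclosingCircle(T[:,:2].astype(np.float32))
        print(t,round(q['confidence'],2),q['rect'],im[v,u].mean(0).round(),'top',zt.round(1),'centre',np.round(c,1),round(r,1),'mean',T.mean(0).round(1))
```

```text
at [ 161.8 -603.7  231.3] yaw 15.0 tilt z [ 0. -0. -1.] | turn 0.3578 then shift m [ 0.3422 -0.3401  0.0963] rows>= 10
[[0.26, -0.92, -0.29, 236.99], [-0.97, -0.25, -0.08, -583.08], [-0.0, 0.3, -0.95, 373.93], [0.0, 0.0, 0.0, 1.0]]
```

View pics/w1.png

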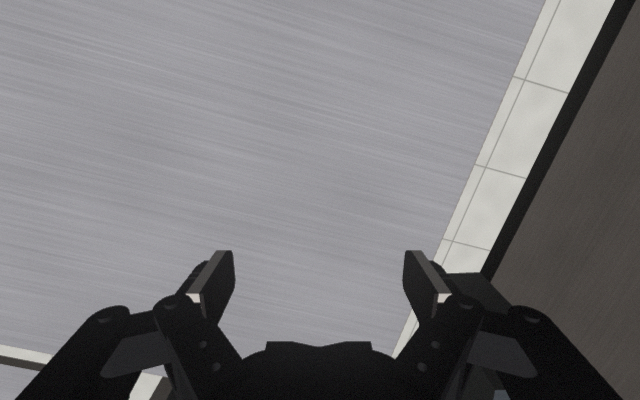

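The moves were refused, so the arm has not moved and that picture shows only bare table. Each row probably needs its "turn" value.

Request:
{"fn": "step_arm", "kwargs": {
  "commands": [
    {"xyz": [0, 0, -0.03], "turn": 0.12},
    {"xyz": [0, 0, -0.03], "turn": 0.12},
    {"xyz": [0, 0, -0.039], "turn": 0.118},
    {"xyz": [0.03, -0.037, 0], "turn": 0},
    {"xyz": [0.03, -0.037, 0], "turn": 0},
    {"xyz": [0.03, -0.037, 0], "turn": 0},
    {"xyz": [0.03, -0.037, 0], "turn": 0},
    {"xyz": [0.03, -0.037, 0], "turn": 0}
  ],
  "fingers": 1
}}

```text
time: 2.5
eef_pos: [329.8, -432.5, 330.5]
orientation: [0.999, -0.048, 0.0, 0.0]
wrist_force: [1.0, -0.5, 0.3]
gripper_width: 85.5
```

Request:
{"fn": "step_arm", "kwargs": {
  "commands": [
    {"xyz": [0.03, -0.037, 0], "turn": 0},
    {"xyz": [0.03, -0.037, 0], "turn": 0},
    {"xyz": [0.03, -0.037, 0], "turn": 0},
    {"xyz": [0.03, -0.037, 0], "turn": 0},
    {"xyz": [0.03, -0.037, 0], "turn": 0},
    {"xyz": [0, 0, 0], "turn": 0},
    {"xyz": [0, 0, 0], "turn": 0}
  ]
}}

```text
time: 3.2
eef_pos: [496.4, -263.4, 330.1]
orientation: [0.999, -0.047, -0.0, -0.0]
wrist_force: [-0.4, -0.9, -0.4]
gripper_width: 85.1
```

Run:
```python
from h import *
go(535,-298,135,-5.5)
im,d=cams.get_image('wrist'); cv2.imwrite('pics/w2.png',im); print(K('wrist')[3].round(2).tolist())
for t in('rod_tall','rod_short','tin'):
    for q in finder.regions_of('wrist',t)[:3]:
        v,u=np.nonzero(q['region']&(d>0)); P=world('wrist',u,v,d[v,u]); 
        zt=np.percentile(P[:,2],97); T=P[P[:,2]>zt-6]
        c,r=cv2.minEnclosingCircle(T[:,:2].astype(np.float32))
        print(t,round(q['confidence'],2),q['rect'],im[v,u].mean(0).round(),'top',zt.round(1),'centre',np.round(c,1),round(r,1),'mean',T.mean(0).round(1))
```

```text
at [ 496.4 -263.4  330.1] yaw -5.39 tilt z [-0.  0. -1.] | turn 0.0019 then shift m [0.0418 0.0308 0.1951] rows>= 5
[[-0.1, -0.95, -0.3, 573.24], [-1.0, 0.09, 0.03, -271.16], [-0.0, 0.3, -0.95, 472.82], [0.0, 0.0, 0.0, 1.0]]
rod_tall 0.69 [418.5, 81.7, 503.2, 120.4] [ 54. 132. 153.] top 161.0 centre [ 561.5 -442.1] 19.2 mean [ 561.8 -440.4  159.5]
rod_tall 0.68 [324.6, 116.9, 363.8, 159.9] [ 72.  95. 140.] top 164.3 centre [ 532.  -300.8] 18.9 mean [ 532.6 -300.5  162.7]
rod_short 0.92 [278.4, 0.5, 303.0, 33.8] [83. 84. 43.] top 110.8 centre [ 684.6 -254.2] 11.9 mean [ 680.6 -254.   109. ]
rod_short 0.74 [257.1, 113.0, 290.2, 139.6] [ 73.  91. 127.] top 114.4 centre [ 556.6 -208.7] 13.0 mean [ 556.7 -209.1  112.6]
rod_short 0.56 [209.5, 4.6, 246.0, 26.8] [56. 31. 46.] top 108.8 centre [ 692.6 -174.2] 9.2 mean [ 690.6 -174.   107. ]
tin 0.79 [156.9, 112.5, 223.5, 159.5] [ 51.  68. 170.] top 99.5 centre [551.7 -89.5] 25.8 mean [552.  -90.4  98.2]
tin 0.63 [0.0, 115.6, 43.4, 191.7] [79. 86. 90.] top 70.2 centre [534.5 187.1] 29.9 mean [526.7 181.4  67.9]
```

```bash
python3 -c "
from h import *
go(532,-300.6,104,-5.5)"
```

```text
at [ 495.2 -265.3  330.4] yaw -5.62 tilt z [-0. -0. -1.] | turn -0.0021 then shift m [0.04   0.0315 0.2264] rows>= 5
```

Request:
{"fn": "step_arm", "kwargs": {
  "commands": [
    {"xyz": [0.02, 0.016, 0.02], "turn": 0},
    {"xyz": [0.02, 0.0155, 0.02], "turn": 0},
    {"xyz": [0, 0, 0.04], "turn": 0},
    {"xyz": [0, 0, 0.04], "turn": 0},
    {"xyz": [0, 0, 0.04], "turn": 0},
    {"xyz": [0, 0, 0.036], "turn": 0},
    {"xyz": [0, 0, 0.03], "turn": 0},
    {"xyz": [0, 0, 0], "turn": 0}
  ]
}}

```text
time: 4.2
eef_pos: [530.3, -299.3, 100.9]
orientation: [0.999, -0.049, -0.003, -0.001]
wrist_force: [-0.9, 1.0, -0.3]
gripper_width: 85.5
```

Request:
{"fn": "step_arm", "kwargs": {
  "commands": [
    {"xyz": [0, 0, 0], "turn": 0},
    {"xyz": [0, 0, 0], "turn": 0},
    {"xyz": [0, 0, 0], "turn": 0},
    {"xyz": [0, 0, 0], "turn": 0},
    {"xyz": [0, 0, 0], "turn": 0}
  ],
  "fingers": 0
}}

```text
time: 4.7
eef_pos: [533.5, -299.9, 106.0]
orientation: [0.999, -0.048, 0.001, 0.001]
wrist_force: [-1.7, 1.3, 11.1]
gripper_width: 36.7
```

Run:
```python
from h import *
for u,v in((218,155),(230,155),(240,155.5),(320,157)): print(u,v,onplane('scene',u,v,14).round(1))
for u,v in((217.5,300),(218,270),(219,240)): print('side',onplane('side',u,v,14).round(1))
go(480,-294,110)
d,im=np.load('scene0.npy'),cv2.imread('pics/scene0.png')
for u in(217,280,310): print(u,im[148:162,u,1])
```

```text
218 155 [ 423.7 -381.    14. ]
230 155 [ 421.  -341.2   14. ]
240 155.5 [ 421.2 -307.6   14. ]
320 157 [410.8 -43.   14. ]
side [ 417.5 -242.8   14. ]
side [ 413.6 -155.1   14. ]
side [410.5 -55.9  14. ]
at [ 533.5 -299.9  106. ] yaw -5.52 tilt z [ 0.002 -0.001 -1.   ] | turn 0.0 then shift m [-0.0538 -0.0007 -0.0041] rows>= 2
217 [133 134 134 135 137 143 135 116 121 133 140 154 164 166]
280 [135 132 133 136 135 136 138 132  91 114 154 168 169 167]
310 [131 135 135 132 131 133 135 138 141  90 116 157 165 166]
```

Request:
{"fn": "step_arm", "kwargs": {
  "commands": [
    {"xyz": [0, 0, -0.004], "turn": 0},
    {"xyz": [-0.03, 0, 0], "turn": 0},
    {"xyz": [-0.03, 0, 0], "turn": 0},
    {"xyz": [-0.02, 0, 0], "turn": 0},
    {"xyz": [0, 0, 0], "turn": 0},
    {"xyz": [-0.005, 0, 0], "turn": 0},
    {"xyz": [0, 0, 0], "turn": 0}
  ]
}}

```text
time: 5.4
eef_pos: [448.3, -291.3, 108.6]
orientation: [0.999, -0.048, 0.0, 0.0]
wrist_force: [-0.4, -0.8, -0.6]
gripper_width: 36.8
```

Request:
{"fn": "step_arm", "kwargs": {
  "commands": [
    {"xyz": [-0.005, 0, 0], "turn": 0},
    {"xyz": [-0.005, 0, 0], "turn": 0},
    {"xyz": [0, 0, 0], "turn": 0}
  ]
}}

```text
time: 5.7
eef_pos: [437.5, -290.3, 108.2]
orientation: [0.999, -0.048, -0.0, -0.0]
wrist_force: [-0.5, 0.1, -1.0]
gripper_width: 36.6
```

Request:
{"fn": "step_arm", "kwargs": {
  "commands": [
    {"xyz": [-0.005, 0, 0], "turn": 0},
    {"xyz": [-0.005, 0, 0], "turn": 0},
    {"xyz": [0, 0, 0], "turn": 0}
  ]
}}

```text
time: 6.0
eef_pos: [428.8, -289.5, 108.8]
orientation: [0.999, -0.048, 0.001, 0.0]
wrist_force: [5.0, 0.9, 0.4]
gripper_width: 36.8
```

Request:
{"fn": "step_arm", "kwargs": {
  "commands": [
    {"xyz": [-0.01, 0, 0], "turn": 0},
    {"xyz": [-0.01, 0, 0], "turn": 0},
    {"xyz": [-0.01, 0, 0], "turn": 0},
    {"xyz": [0, 0, 0], "turn": 0}
  ]
}}

```text
time: 6.4
eef_pos: [397.8, -286.5, 108.5]
orientation: [0.999, -0.048, 0.0, 0.0]
wrist_force: [2.2, 1.2, 0.3]
gripper_width: 36.4
```

Run:
```python
from h import *
s=readout.get_state();R=Ro.from_quat(s['orientation']).as_matrix();print(s['wrist_force'])
a,d=cams.get_image('side'); w,dw=cams.get_image('wrist')
c=proj('side',np.array(s['eef_pos'])+[0,0,0]).round().astype(int); print(c)
x0=max(c[0]-50,0); y0=min(max(c[1]-40,0),310)
cr=cv2.resize(a[y0:y0+90,x0:x0+100],(500,450),interpolation=3)
cv2.imwrite('pics/p1.png',np.hstack([cr,cv2.resize(w[:, 180:460],(300,428))[:450] if 0 else cv2.resize(w[:,170:470],(300,450))]))
```

```text
[2.18623239 1.23306715 0.34120923]
[201 289]
```

View pics/p1.png

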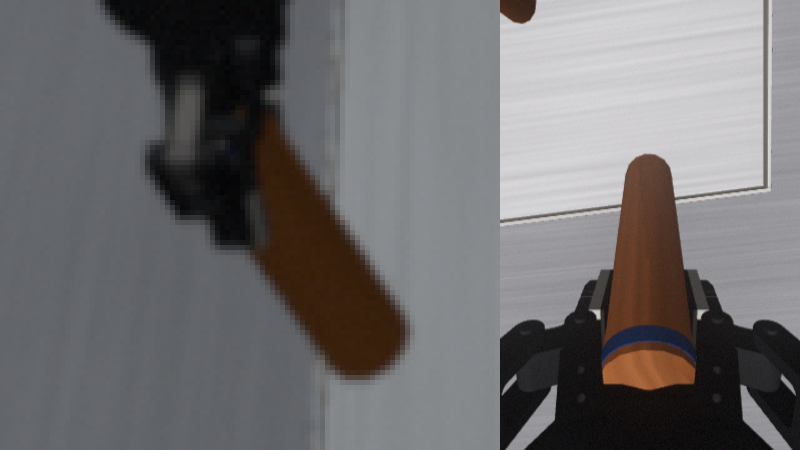

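The rod pivoted cleanly on the tray rim: it now leans in the jaws, top towards the robot. I'll measure the lean with a cylinder fit.

```bash
cat >> h.py <<'E'
from scipy.optimize import least_squares
def rodfit(r,L,cam='wrist'):
    """cylinder fit to brown pixels near tool; returns axis (up) and foot, in world; prints tilt in the tool frame"""
    im,d=cams.get_image(cam); s=readout.get_state(); R=Ro.from_quat(s['orientation']).as_matrix(); t=np.array(s['eef_pos'])
    h=cv2.cvtColor(im,cv2.COLOR_BGR2HSV); m=((h[...,0]<18)&(h[...,1]>90)&(h[...,2]>40)&(d>0)).astype(np.uint8)
    m=cv2.erode(m,np.ones((3,3))); v,u=np.nonzero(m); P=(world(cam,u,v,d[v,u])-t)@R/1   # tool frame
    P=P[(abs(P[:,1])<r+12)&(abs(P[:,0])<110)&(P[:,2]<140)&(P[:,2]>-75)]
    ax=lambda q:np.array([q[0],q[1],-1])/np.linalg.norm([q[0],q[1],1])
    def f(q):
        a=ax(q); w=P-[q[2],q[3],-19]; return np.linalg.norm(w-np.outer(w@a,a),axis=1)-r
    q=least_squares(f,[-.4,0,0,0],loss='soft_l1',f_scale=1.5).x; a=ax(q); c=np.array([q[2],q[3],-19.])
    al=(P-c)@a; lo,hi=np.percentile(al,[.5,99.5])
    print('n',len(P),'rms',np.sqrt(np.median(f(q)**2)).round(2),'lean(-x tool)',np.degrees(np.arctan2(-a[0],-a[2])).round(2),'side',np.degrees(np.arctan2(a[1],-a[2])).round(2),'axis at grasp',c.round(1),'foot..top along',lo.round(1),hi.round(1),'len',(hi-lo).round(1))
    foot=c+a*lo
    print('foot tool',foot.round(1),'foot world',(R@foot+t).round(1),'axis world',(R@a).round(3))
    return R@a,R@foot+t,foot
E
python3 -c "
from h import *
rodfit(19,160)
print(readout.get_state()['eef_pos'])"
```

```text
n 11466 rms 0.49 lean(-x tool) 17.9 side 0.04 axis at grasp [  1.7  -0.8 -19. ] foot..top along -109.5 38.3 len 147.8
foot tool [35.3 -0.9 85.2] foot world [ 433.6 -289.    23. ] axis world [-0.306  0.029  0.952]
[ 398.37349548 -286.47788416  108.23715615]
```

Request:
{"fn": "step_arm", "kwargs": {
  "commands": [
    {"xyz": [-0.008, 0, 0], "turn": 0},
    {"xyz": [-0.007, 0, 0], "turn": 0},
    {"xyz": [0, 0, 0], "turn": 0}
  ]
}}

```text
time: 6.85
eef_pos: [383.7, -285.1, 108.5]
orientation: [0.999, -0.048, 0.0, 0.0]
wrist_force: [4.1, 1.3, 2.3]
gripper_width: 36.7
```

```bash
sed -i "s/foot=c+a\*lo/foot=c+a*(hi-L)/" h.py; python3 -c "
from h import *
rodfit(19,160)
print(readout.get_state()['eef_pos'])"
```

```text
n 12532 rms 0.34 lean(-x tool) 23.68 side 0.04 axis at grasp [  3.   -0.9 -19. ] foot..top along -111.3 38.3 len 149.6
foot tool [51.9 -1.  92.5] foot world [ 435.7 -289.1   16. ] axis world [-0.4    0.038  0.916]
[ 383.9189669  -285.06777126  108.47707685]
```

Request:
{"fn": "step_arm", "kwargs": {
  "commands": [
    {"xyz": [-0.004, 0, 0], "turn": 0},
    {"xyz": [0, 0, 0], "turn": 0},
    {"xyz": [0, 0, -0.04], "turn": 0},
    {"xyz": [0, 0, -0.05], "turn": 0},
    {"xyz": [0, 0, -0.05], "turn": 0},
    {"xyz": [0, 0, -0.05], "turn": 0},
    {"xyz": [0, 0, 0], "turn": 0}
  ]
}}

```text
time: 7.6
eef_pos: [380.8, -285.7, 303.8]
orientation: [0.999, -0.048, 0.003, 0.002]
wrist_force: [0.1, -1.0, -3.3]
gripper_width: 36.5
```

```bash
python3 -c "
from h import *
rodfit(19,160)
go(520,245,300,-5.5)"
```

```text
n 12831 rms 0.33 lean(-x tool) 24.87 side 0.05 axis at grasp [  3.2  -0.8 -19. ] foot..top along -111.5 38.3 len 149.8
foot tool [54.4 -0.9 91.4] foot world [ 434.4 -289.7  209.4] axis world [-0.421  0.042  0.906]
at [ 379.9 -285.2  300.7] yaw -5.54 tilt z [ 0.003 -0.002 -1.   ] | turn -0.0007 then shift m [ 8.870e-02 -5.412e-01 -1.000e-04] rows>= 11
```

Lean 24.9°. Now to the rack for a closer look.

Request:
{"fn": "step_arm", "kwargs": {
  "commands": [
    {"xyz": [0.007, -0.045, 0], "turn": 0},
    {"xyz": [0.007, -0.045, 0], "turn": 0},
    {"xyz": [0.007, -0.045, 0], "turn": 0},
    {"xyz": [0.007, -0.045, 0], "turn": 0},
    {"xyz": [0.007, -0.045, 0], "turn": 0},
    {"xyz": [0.007, -0.045, 0], "turn": 0},
    {"xyz": [0.007, -0.045, 0], "turn": 0},
    {"xyz": [0.007, -0.045, 0], "turn": 0}
  ]
}}

```text
time: 8.45
eef_pos: [469.1, 69.8, 297.0]
orientation: [0.999, -0.048, -0.001, 0.0]
wrist_force: [0.7, -0.3, -1.0]
gripper_width: 37.0
```

Request:
{"fn": "step_arm", "kwargs": {
  "commands": [
    {"xyz": [0.008, -0.045, 0], "turn": 0},
    {"xyz": [0.008, -0.045, 0], "turn": 0},
    {"xyz": [0.008, -0.045, 0], "turn": 0},
    {"xyz": [0.008, -0.045, 0], "turn": 0},
    {"xyz": [0, 0, 0], "turn": 0},
    {"xyz": [0, 0, 0], "turn": 0}
  ]
}}

```text
time: 9.05
eef_pos: [518.0, 244.9, 296.3]
orientation: [0.999, -0.047, -0.002, 0.001]
wrist_force: [-0.4, -0.6, -1.9]
gripper_width: 36.6
```

Run:
```python
from h import *
rodfit(19,160)
im,d=cams.get_image('wrist'); cv2.imwrite('pics/w3.png',im); np.save('w3d.npy',d); f,cx,cy,T=K('wrist'); np.save('w3T.npy',T)
h=[q for q in finder.place_of('wrist','block_hole1')]
v,u=np.mgrid[0:400:2,0:640:2]; W=world('wrist',u.ravel(),v.ravel(),d[v,u].ravel()); col=im[v.ravel(),u.ravel()]
P=W[(W[:,2]>52)&(W[:,2]<165)&(W[:,0]>480)&(W[:,1]>140)&(W[:,1]<290)&(d[v,u].ravel()>0)&(np.ptp(col.astype(int),axis=1)<25)]
S=np.radians(25);rng=np.random.default_rng(0);best=(0,)
for _ in range(1500):
    a,b,c=P[rng.choice(len(P),3,False)];n=np.cross(b-a,c-a);l=np.linalg.norm(n)
    if l<500: continue
    n/=l;n*=np.sign(n[2])
    if abs(n[2]-np.cos(S))>.03: continue
    k=(abs((P-a)@n)<1.5).sum()
    if k>best[0]: best=(k,n,a)
k,n,a=best;I=P[abs((P-a)@n)<1.5];c=I.mean(0);n=np.linalg.svd(I-c)[2][2];n*=np.sign(n[2])
print(len(P),k,n.round(4),'tilt',np.degrees(np.arccos(n[2])).round(2),'yaw',np.degrees(np.arctan2(-n[1],-n[0])).round(2)); print(cv2.minAreaRect(I[:,:2].astype(np.float32)),I.min(0).round(1),I.max(0).round(1))
np.save('plane.npy',np.r_[n,c])
for q in h[:8]:
    uu,vv=q['xy'];r=T[:3,:3]@np.array([(uu-cx)/f,(vv-cy)/f,1]);print(np.round(q['xy'],1),round(q['confidence'],2),(T[:3,3]+r*((c-T[:3,3])@n)/(r@n)).round(1))
```

```text
n 12808 rms 0.33 lean(-x tool) 24.83 side 0.03 axis at grasp [  3.2  -0.8 -19. ] foot..top along -111.4 38.2 len 149.6
foot tool [54.4 -0.8 91.5] foot world [572.3 239.3 205.1] axis world [-0.416  0.041  0.909]
3071 2015 [-0.4214  0.036   0.9062] tilt 25.02 yaw -4.89
((590.9639282226562, 220.06280517578125), (89.96818542480469, 184.6629180908203), 84.85850524902344) [495.5 167.2  58.6] [686.5 266.5 146.6]
[335.3 118.5] 0.93 [580.2 218.6  97.8]
[332.7 143.1] 0.92 [551.2 223.3  84.1]
[329.7  72.6] 0.86 [626.7 221.9 119.3]
[332.8  13. ] 0.79 [673.4 215.9 141.2]
[315.6 138. ] 0.34 [559.6 243.3  87.2]
```

View pics/w3.png

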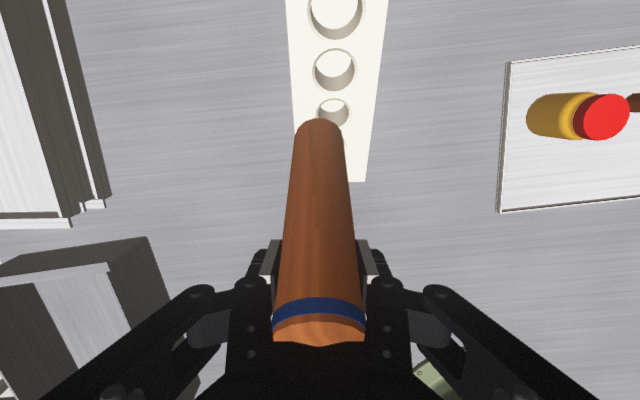

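Wrist view: socket 3 at (334,69), socket 4 at (334,12), socket 2 at (333,112); socket 1 is hidden behind the held rod, whose foot is at (320,125).

Run:
```python
from h import *
im=cv2.imread('pics/w3.png'); pl=np.load('plane.npy');n,c=pl[:3],pl[3:]; T=np.load('w3T.npy'); f,cx,cy,_=K('wrist')
def hit(u,v):
    r=T[:3,:3]@np.array([(u-cx)/f,(v-cy)/f,1]);return T[:3,3]+r*((c-T[:3,3])@n)/(r@n)
e1=np.array([n[2],0,-n[0]]);e1=np.r_[-n[0],-n[1],0];e1/=np.linalg.norm(e1);ey=np.cross([0,0,1],e1);ex=np.cross(ey,n)
# rectified slope image, 0.25mm/px, centred at guess of hole3
g=hit(334.5,69.5);print('guess3',g.round(1),'guess4',hit(334.5,12).round(1))
N=240; a=(np.arange(-N,N)*.25); A,B=np.meshgrid(a,a)  # A: y, B: x
W=g+A[...,None]*ey+B[...,None]*ex; q=(W-T[:3,3])@T[:3,:3]; uv=(q[...,:2]/q[...,2:]*f+[cx,cy]).astype(np.float32)
rec=cv2.remap(im,uv[...,0],uv[...,1],1); gr=cv2.cvtColor(rec,6); cv2.imwrite('pics/rec.png',rec)
ci=cv2.HoughCircles(cv2.GaussianBlur(gr,(7,7),2),3,1.5,60,param1=60,param2=.6,minRadius=76,maxRadius=100)
if ci is not None:
    for x,y,r in ci[0][:4]: print('circle',(x-N)/4,(y-N)/4,r/4,(g+(x-N)/4*ey+(y-N)/4*ex).round(1))
print(ey.round(3),ex.round(3))
row=gr[N,:]; print('edges mm',a[np.nonzero(np.abs(np.diff(cv2.GaussianBlur(row[None],(5,1),1).astype(int)[0]))>8)[0]])
```

```text
guess3 [629.  216.8 120.5] guess4 [674.  214.3 141.6]
circle 0.5625 -1.6875 19.9375 [627.5 217.5 119.8]
circle 2.0625 57.1875 20.425 [680.8 214.5 144.7]
circle 0.1875 -49.3125 20.125 [584.5 220.8  99.7]
circle 4.6875 14.8125 22.3 [642.8 220.4 126.8]
[ 0.085  0.996 -0.   ] [ 0.903 -0.077  0.423]
edges mm [-45.75 -45.5  -45.25 -20.5  -20.25 -20.   -19.75 -19.5  -12.25  15.75
  16.    16.25  16.5   16.75  17.    17.25  19.75  20.    20.25  20.5
  45.    45.25  45.5 ]
```

View pics/rec.png

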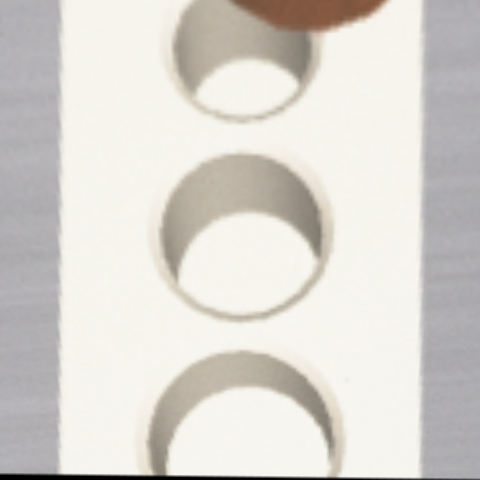

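Run:
```python
from h import *
s=readout.get_state(); p=np.array(s['eef_pos']); h3=np.array([626.5,217.3,119.3]); n=np.array([-.4214,.036,.9062])
a,foot,_=rodfit(19,160)
s=readout.get_state(); p=np.array(s['eef_pos'])
print(p); go(*(p+h3+25*n-foot),-5.1)
```

```text
n 12714 rms 0.34 lean(-x tool) 24.85 side 0.07 axis at grasp [  3.2  -0.8 -19. ] foot..top along -112.2 38.2 len 150.4
foot tool [54.4 -0.9 91.5] foot world [573.  238.7 206.4] axis world [-0.418  0.041  0.908]
[518.83209415 243.16152257 297.94834106]
at [518.8 243.2 297.9] yaw -5.6 tilt z [-0.001 -0.001 -1.   ] | turn -0.0087 then shift m [0.0446 0.0165 0.0644] rows>= 2
```

Request:
{"fn": "step_arm", "kwargs": {
  "commands": [
    {"xyz": [0.0225, 0.008, 0], "turn": -0.009},
    {"xyz": [0.022, 0.0085, 0.014], "turn": 0},
    {"xyz": [0, 0, 0.025], "turn": 0},
    {"xyz": [0, 0, 0.025], "turn": 0},
    {"xyz": [0, 0, 0], "turn": 0},
    {"xyz": [0, 0, 0], "turn": 0}
  ]
}}

```text
time: 9.85
eef_pos: [561.8, 223.4, 235.0]
orientation: [0.999, -0.044, 0.0, 0.0]
wrist_force: [-1.0, 0.4, -1.6]
gripper_width: 36.3
```

Run:
```python
from h import *
h3=np.array([626.5,217.3,119.3]); n=np.array([-.4214,.036,.9062])
a,foot,_=rodfit(19,160); w=foot-h3; print('along',(w@n).round(1),'off',(w-(w@n)*n).round(1))
s=readout.get_state(); p=np.array(s['eef_pos']); go(*(p+h3+8*n-foot)); 
im,d=cams.get_image('wrist'); b=cams.get_image('side')[0]; c=proj('side',h3).astype(int); print(c)
cr=b[c[1]-60:c[1]+40,c[0]-60:c[0]+50]
cv2.imwrite('pics/w4.png',np.hstack([im[0:300,200:480],cv2.resize(cr,(330,300),interpolation=3)]))
```

```text
n 12722 rms 0.33 lean(-x tool) 24.86 side 0.07 axis at grasp [  3.2  -0.8 -19. ] foot..top along -111.9 38.2 len 150.2
foot tool [54.4 -0.9 91.5] foot world [616.5 219.9 144.2] axis world [-0.42   0.035  0.907]
along 26.9 off [1.3 1.7 0.5]
at [562.1 223.8 235.6] yaw -5.03 tilt z [ 0.001  0.    -1.   ] | turn 0.0 then shift m [0.0068 0.0018 0.0177] rows>= 1
[297 140]
```

View pics/w4.png

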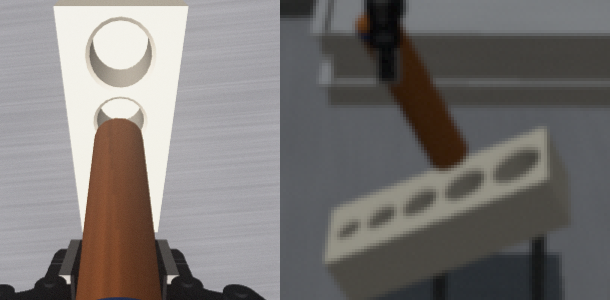

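The rod foot is just above socket 3 (fourth seen from the low end leaving socket 4 empty beyond it), aligned in both views.

Request:
{"fn": "step_arm", "kwargs": {
  "commands": [
    {"xyz": [0.0034, 0.0018, 0.009], "turn": 0},
    {"xyz": [0.0034, 0, 0.0087], "turn": 0},
    {"xyz": [0, 0, 0], "turn": 0}
  ]
}}

```text
time: 10.3
eef_pos: [568.3, 220.9, 215.1]
orientation: [0.999, -0.044, -0.001, 0.0]
wrist_force: [0.1, -0.7, -1.8]
gripper_width: 36.5
```

Request:
{"fn": "step_arm", "kwargs": {
  "commands": [
    {"xyz": [0.0042, 0, 0.0091], "turn": 0},
    {"xyz": [0.0042, 0, 0.0091], "turn": 0},
    {"xyz": [0, 0, 0], "turn": 0}
  ]
}}

```text
time: 10.6
eef_pos: [576.8, 220.4, 196.8]
orientation: [0.999, -0.044, -0.001, 0.0]
wrist_force: [0.1, 0.2, -0.3]
gripper_width: 36.4
```

Request:
{"fn": "step_arm", "kwargs": {
  "commands": [
    {"xyz": [0.0042, 0, 0.0091], "turn": 0},
    {"xyz": [0.0042, 0, 0.0091], "turn": 0},
    {"xyz": [0, 0, 0], "turn": 0}
  ]
}}

```text
time: 10.9
eef_pos: [585.1, 219.6, 178.7]
orientation: [0.999, -0.044, -0.001, 0.0]
wrist_force: [0.4, 0.1, -1.2]
gripper_width: 36.5
```

Run:
```python
from h import *
h3=np.array([626.5,217.3,119.3]); n=np.array([-.4214,.036,.9062])
a,foot,_=rodfit(19,160); w=foot-h3; print('along',(w@n).round(1),'off',(w-(w@n)*n).round(1))
s=readout.get_state(); print(s['eef_pos'],s['wrist_force'])
```

```text
n 12099 rms 0.35 lean(-x tool) 24.99 side 0.02 axis at grasp [  3.2  -0.8 -19. ] foot..top along -91.4 38.2 len 129.6
foot tool [54.7 -0.9 91.4] foot world [639.4 215.9  87.9] axis world [-0.42   0.037  0.907]
along -33.9 off [-1.4 -0.2 -0.6]
[585.00600897 219.85157165 179.37945843] [-0.33938355  0.21423124 -0.9382793 ]
```

Request:
{"fn": "step_arm", "kwargs": {
  "commands": [
    {"xyz": [0.0034, 0, 0.0072], "turn": 0},
    {"xyz": [0.0012, 0, 0.0025], "turn": 0},
    {"xyz": [0, 0, 0], "turn": 0}
  ]
}}

```text
time: 11.25
eef_pos: [589.6, 219.5, 170.0]
orientation: [0.999, -0.044, -0.0, 0.0]
wrist_force: [0.5, -0.1, -1.3]
gripper_width: 36.4
```

Request:
{"fn": "step_arm", "kwargs": {
  "commands": [
    {"xyz": [0.001, 0, 0.0022], "turn": 0},
    {"xyz": [0, 0, 0], "turn": 0}
  ]
}}

```text
time: 11.45
eef_pos: [590.2, 219.8, 169.3]
orientation: [0.999, -0.044, -0.0, 0.0]
wrist_force: [-8.4, -1.4, 14.1]
gripper_width: 36.6
```

Bottom contact at about the expected depth. Release and check.

Request:
{"fn": "step_arm", "kwargs": {
  "commands": [
    {"xyz": [0, 0, 0], "turn": 0},
    {"xyz": [0, 0, 0], "turn": 0},
    {"xyz": [0, 0, 0], "turn": 0},
    {"xyz": [0, 0, 0], "turn": 0}
  ],
  "fingers": 1
}}

```text
time: 11.85
eef_pos: [590.7, 219.6, 168.3]
orientation: [0.999, -0.044, 0.0, -0.0]
wrist_force: [-0.2, 0.0, -0.9]
gripper_width: 85.2
```

Run:
```python
from h import *
h3=np.array([626.5,217.3,119.3]); n=np.array([-.4214,.036,.9062])
a,foot,_=rodfit(19,160); w=foot-h3; print('along',(w@n).round(1),'off',(w-(w@n)*n).round(1))
s=readout.get_state(); print(s['eef_pos'],s['wrist_force'],s['gripper_width'])
```

```text
n 11100 rms 0.3 lean(-x tool) 30.19 side -0.13 axis at grasp [ -6.9  -1.3 -19. ] foot..top along -86.6 31.3 len 117.8
foot tool [57.8 -1.  92.3] foot world [648.4 215.5  76. ] axis world [-0.501  0.046  0.864]
along -48.5 off [ 1.4 -0.   0.7]
[590.67512424 219.55009344 168.27626279] [-0.06621363 -0.79927034 -0.24973628] 85.77039598100663
```

The tall rod is home (foot about 45 mm in) and rests in its clearance at about 30°. Back off upwards and go for the short rod.

Request:
{"fn": "step_arm", "kwargs": {
  "commands": [
    {"xyz": [0, 0, -0.03], "turn": 0},
    {"xyz": [0, 0, -0.05], "turn": 0},
    {"xyz": [0, 0, -0.05], "turn": 0},
    {"xyz": [0, 0, -0.03], "turn": 0},
    {"xyz": [0, 0.04, 0], "turn": 0},
    {"xyz": [0, 0.045, 0], "turn": 0},
    {"xyz": [0, 0.045, 0], "turn": 0},
    {"xyz": [0, 0.045, 0], "turn": 0}
  ]
}}

```text
time: 12.7
eef_pos: [575.0, 43.5, 328.4]
orientation: [0.999, -0.044, 0.0, 0.0]
wrist_force: [1.1, 0.1, 0.3]
gripper_width: 85.7
```

Request:
{"fn": "step_arm", "kwargs": {
  "commands": [
    {"xyz": [0, 0.045, 0], "turn": 0},
    {"xyz": [0, 0.045, 0], "turn": 0},
    {"xyz": [0, 0.045, 0], "turn": 0},
    {"xyz": [0, 0.045, 0], "turn": 0},
    {"xyz": [0, 0.04, 0], "turn": 0},
    {"xyz": [0, 0, 0], "turn": 0},
    {"xyz": [0, 0, 0], "turn": 0}
  ]
}}

```text
time: 13.4
eef_pos: [556.0, -174.5, 328.2]
orientation: [0.999, -0.044, -0.0, -0.0]
wrist_force: [-0.5, 0.5, 0.1]
gripper_width: 85.7
```

Run:
```python
from h import *
for cam in('wrist','scene','side'):
  im,d=cams.get_image(cam)
  for t in('rod_short','rod_tall'):
    for q in finder.regions_of(cam,t)[:3]:
        v,u=np.nonzero(q['region']&(d>0))
        if len(u)<5: continue
        P=world(cam,u,v,d[v,u]); zt=np.percentile(P[:,2],97); T=P[P[:,2]>zt-6]; c,r=cv2.minEnclosingCircle(T[:,:2].astype(np.float32))
        print(cam,t,round(q['confidence'],2),im[v,u].mean(0).round(),'top',zt.round(1),np.round(c,1),round(r,1))
go(552.7,-208.9,74,-5.1)
```

```text
wrist rod_short 0.96 [115.  56.  97.] top 111.4 [ 703.1 -169.3] 12.9
wrist rod_short 0.86 [ 73.  89. 124.] top 114.1 [ 558.2 -204.3] 13.0
wrist rod_short 0.67 [ 60.  75. 184.] top 99.5 [552.4 -85.8] 25.6
wrist rod_tall 0.64 [ 47. 116. 137.] top 160.7 [ 564.7 -437.7] 19.2
scene rod_short 0.78 [94. 93. 62.] top 110.8 [ 693.  -248.7] 10.8
scene rod_short 0.6 [93. 65. 79.] top 111.3 [ 704.5 -168.8] 12.0
scene rod_short 0.5 [72. 78. 94.] top 113.7 [ 561.6 -203.1] 11.0
scene rod_tall 0.96 [ 69.  81. 105.] top 224.1 [575.4 221.7] 16.7
scene rod_tall 0.95 [ 67. 108. 119.] top 161.4 [ 564.3 -439.1] 20.0
side rod_short 0.89 [55. 57.  8.] top 109.5 [ 689.  -254.6] 12.3
side rod_short 0.82 [28. 42. 63.] top 112.7 [ 558.1 -207.3] 13.9
side rod_short 0.53 [59. 25. 45.] top 110.3 [ 696.9 -201.1] 41.1
side rod_tall 0.64 [27. 42. 62.] top 200.4 [586.1  15.4] 208.8
at [ 556.3 -173.5  328.3] yaw -4.96 tilt z [ 0.  0. -1.] | turn 0.0025 then shift m [-0.0005  0.0356  0.2543] rows>= 6
```

Request:
{"fn": "step_arm", "kwargs": {
  "commands": [
    {"xyz": [0, 0.032, 0.03], "turn": 0},
    {"xyz": [0, 0, 0.045], "turn": 0},
    {"xyz": [0, 0, 0.045], "turn": 0},
    {"xyz": [0, 0, 0.045], "turn": 0},
    {"xyz": [0, 0, 0.045], "turn": 0},
    {"xyz": [0, 0, 0.03], "turn": 0},
    {"xyz": [0, 0, 0.014], "turn": 0},
    {"xyz": [0, 0, 0], "turn": 0}
  ]
}}

```text
time: 14.65
eef_pos: [552.9, -205.4, 73.1]
orientation: [0.999, -0.043, -0.001, -0.0]
wrist_force: [0.2, 0.5, 0.4]
gripper_width: 85.3
```

Request:
{"fn": "step_arm", "kwargs": {
  "commands": [
    {"xyz": [0, 0, 0], "turn": 0},
    {"xyz": [0, 0, 0], "turn": 0},
    {"xyz": [0, 0, 0], "turn": 0},
    {"xyz": [0, 0, 0], "turn": 0},
    {"xyz": [0, 0, 0], "turn": 0},
    {"xyz": [0, 0, -0.004], "turn": 0},
    {"xyz": [0, 0, 0], "turn": 0}
  ],
  "fingers": 0
}}

```text
time: 15.35
eef_pos: [553.7, -205.9, 79.0]
orientation: [0.999, -0.044, 0.0, 0.0]
wrist_force: [0.8, 0.5, -0.5]
gripper_width: 24.6
```

```bash
python3 -c "
from h import *
rodfit(13,110)
go(438,-200,78)"
```

```text
n 3055 rms 2.11 lean(-x tool) 8.23 side 5.22 axis at grasp [  1.9  -0.2 -19. ] foot..top along -28.8 20.2 len 49.0
foot tool [14.8 -8.3 69.5] foot world [ 569.  -198.9    9.1] axis world [-0.15  -0.077  0.986]
at [ 553.5 -205.9   78.7] yaw -5.0 tilt z [ 0. -0. -1.] | turn 0.0 then shift m [-0.1156  0.0042  0.0006] rows>= 3
```

Request:
{"fn": "step_arm", "kwargs": {
  "commands": [
    {"xyz": [-0.03, 0, 0], "turn": 0},
    {"xyz": [-0.04, 0, 0], "turn": 0},
    {"xyz": [-0.035, 0, 0], "turn": 0},
    {"xyz": [-0.02, 0, 0], "turn": 0},
    {"xyz": [0, 0, 0], "turn": 0}
  ]
}}

```text
time: 15.9
eef_pos: [426.4, -195.1, 78.4]
orientation: [0.999, -0.044, -0.001, 0.0]
wrist_force: [-0.2, -0.6, -0.6]
gripper_width: 24.6
```

Request:
{"fn": "step_arm", "kwargs": {
  "commands": [
    {"xyz": [-0.005, 0, 0], "turn": 0},
    {"xyz": [-0.005, 0, 0], "turn": 0},
    {"xyz": [-0.005, 0, 0], "turn": 0},
    {"xyz": [0, 0, 0], "turn": 0}
  ]
}}

```text
time: 16.3
eef_pos: [415.7, -193.8, 78.8]
orientation: [0.999, -0.043, 0.002, 0.0]
wrist_force: [5.4, -1.4, 2.1]
gripper_width: 25.1
```

Request:
{"fn": "step_arm", "kwargs": {
  "commands": [
    {"xyz": [-0.01, 0, 0], "turn": 0},
    {"xyz": [-0.01, 0, 0], "turn": 0},
    {"xyz": [-0.008, 0, 0], "turn": 0},
    {"xyz": [0, 0, 0], "turn": 0}
  ]
}}

```text
time: 16.7
eef_pos: [387.0, -191.2, 78.6]
orientation: [0.999, -0.043, 0.001, 0.0]
wrist_force: [3.4, 2.4, 4.2]
gripper_width: 24.8
```

```bash
python3 -c "
from h import *
rodfit(13,110)
print(readout.get_state()['wrist_force'])"
```

```text
n 5683 rms 0.43 lean(-x tool) 22.45 side 0.26 axis at grasp [  6.1  -0.7 -19. ] foot..top along -81.5 20.1 len 101.7
foot tool [40.4 -1.1 64. ] foot world [ 427.7 -193.6   14.6] axis world [-0.382  0.029  0.923]
[3.30725621 0.93470197 3.40765644]
```

Request:
{"fn": "step_arm", "kwargs": {
  "commands": [
    {"xyz": [-0.0045, 0, 0], "turn": 0},
    {"xyz": [0, 0, 0], "turn": 0},
    {"xyz": [0, 0, -0.04], "turn": 0},
    {"xyz": [0, 0, -0.05], "turn": 0},
    {"xyz": [0, 0, -0.05], "turn": 0},
    {"xyz": [0, 0, -0.04], "turn": 0},
    {"xyz": [0, 0, 0], "turn": 0}
  ]
}}

```text
time: 17.45
eef_pos: [383.3, -191.5, 262.7]
orientation: [0.999, -0.044, 0.003, 0.001]
wrist_force: [0.9, -0.1, -1.3]
gripper_width: 24.7
```

Run:
```python
from h import *
a,foot,_=rodfit(13,110)
h1=np.array([545.2,224.2,81.2]); n=np.array([-.4214,.036,.9062])
p=np.array(readout.get_state()['eef_pos']); t=p+h1+60*n-foot; print(t); go(t[0]-20,t[1],p[2]); print(t-p)
```

```text
n 5901 rms 0.4 lean(-x tool) 23.32 side 0.13 axis at grasp [  6.3  -0.8 -19. ] foot..top along -82.2 20.2 len 102.4
foot tool [41.9 -1.  63.5] foot world [ 424.3 -194.1  196.9] axis world [-0.397  0.034  0.917]
[477.95572968 229.19116811 198.91571405]
at [ 382.3 -191.2  260.2] yaw -5.02 tilt z [ 0.003 -0.002 -1.   ] | turn 0.0 then shift m [ 0.0385 -0.4254 -0.0005] rows>= 9
[ 95.62091955 420.42331583 -61.2940999 ]
```

Request:
{"fn": "step_arm", "kwargs": {
  "commands": [
    {"xyz": [0.004, -0.043, 0], "turn": 0},
    {"xyz": [0.004, -0.043, 0], "turn": 0},
    {"xyz": [0.004, -0.043, 0], "turn": 0},
    {"xyz": [0.004, -0.043, 0], "turn": 0},
    {"xyz": [0.004, -0.043, 0], "turn": 0},
    {"xyz": [0.004, -0.043, 0], "turn": 0},
    {"xyz": [0.004, -0.043, 0], "turn": 0},
    {"xyz": [0.004, -0.043, 0], "turn": 0}
  ]
}}

```text
time: 18.3
eef_pos: [442.9, 150.7, 257.0]
orientation: [0.999, -0.044, -0.001, 0.0]
wrist_force: [0.9, 0.3, 0.7]
gripper_width: 24.9
```

Request:
{"fn": "step_arm", "kwargs": {
  "commands": [
    {"xyz": [0.003, -0.041, 0], "turn": 0},
    {"xyz": [0.003, -0.04, 0], "turn": 0},
    {"xyz": [0, 0, 0], "turn": 0},
    {"xyz": [0, 0, 0], "turn": 0}
  ]
}}

```text
time: 18.7
eef_pos: [455.6, 229.9, 256.7]
orientation: [0.999, -0.043, -0.002, 0.0]
wrist_force: [-0.1, -0.1, -0.4]
gripper_width: 25.0
```

Run:
```python
from h import *
h1=np.array([545.2,224.2,81.2]); n=np.array([-.4214,.036,.9062])
a,foot,_=rodfit(13,110); w=foot-h1; print('along',(w@n).round(1),'off',(w-(w@n)*n).round(1))
p=np.array(readout.get_state()['eef_pos']); go(*(p+h1+25*n-foot),-5.0)
im,d=cams.get_image('wrist'); c=proj('wrist',h1); print('h1 px',c.round(1))
for q in finder.place_of('wrist','block_hole1')[:6]: print(np.round(q['xy'],1),round(q['confidence'],2))
b=cams.get_image('side')[0]; c=proj('side',h1).astype(int)
cv2.drawMarker(im,tuple(int(x) for x in proj('wrist',h1)),(0,255,0),0,8)
cr=b[c[1]-70:c[1]+30,c[0]-50:c[0]+60]
cv2.imwrite('pics/w5.png',np.hstack([im[0:300,200:480],cv2.resize(cr,(330,300),interpolation=3)]))
```

```text
n 7075 rms 4.41 lean(-x tool) 51.04 side 0.93 axis at grasp [  6.7  -1.  -19. ] foot..top along -117.0 20.4 len 137.4
foot tool [76.3 -2.  37.3] foot world [532.  224.1 219.5] axis world [-0.774  0.058  0.631]
along 130.9 off [42.  -4.8 19.7]
at [455.9 228.8 257. ] yaw -4.97 tilt z [-0.002 -0.001 -1.   ] | turn 0.0005 then shift m [ 0.0028 -0.0014  0.1156] rows>= 3
h1 px [315.5  94.1]
[313.7 120.9] 0.65
[313.6  90.5] 0.63
[559.7  66.3] 0.55
[312.2  97. ] 0.19
```

View pics/w5.png

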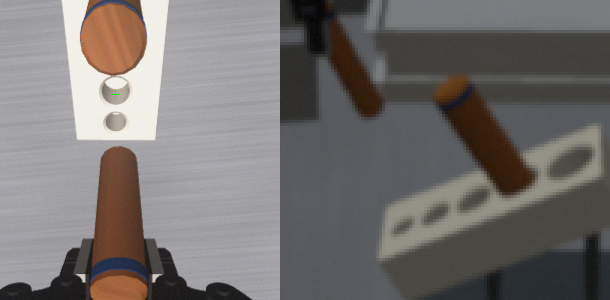

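```bash
sed -i 's/abs(P\[:,0\])<110/P[:,0]<62/' h.py
cat > rec.py <<'E'
from h import *
n=np.array([-.4214,.036,.9062]); h1=np.array([545.2,224.2,81.2])
im,d=cams.get_image('wrist'); f,cx,cy,T=K('wrist')
e1=np.r_[-n[:2],0];e1/=np.linalg.norm(e1);ey=np.cross([0,0,1],e1);ex=np.cross(ey,n)
N=160;a=np.arange(-N,N)*.2;A,B=np.meshgrid(a,a);W=h1+A[...,None]*ey+B[...,None]*ex
q=(W-T[:3,3])@T[:3,:3];uv=(q[...,:2]/q[...,2:]*f+[cx,cy]).astype(np.float32);gr=cv2.cvtColor(cv2.remap(im,uv[...,0],uv[...,1],1),6)
cam=T[:3,3]-h1; par=3*np.array([cam@ey,cam@ex])/(cam@n); print('parallax y,x of 3mm-deep rim',par.round(2))
ci=cv2.HoughCircles(cv2.GaussianBlur(gr,(7,7),2),3,1.5,30,param1=60,param2=.5,minRadius=60,maxRadius=92)
for x,y,r in ([] if ci is None else ci[0][:4]): 
    o=np.array([(x-N)*.2,(y-N)*.2])-par; print('circle y,x',o.round(2),'r',round(r*.2,1),(h1+o[0]*ey+o[1]*ex).round(1))
cv2.imwrite('pics/rec1.png',np.hstack([cv2.resize(gr,(480,480))]))
rodfit(13,110)
E
python3 rec.py
```

```text
parallax y,x of 3mm-deep rim [-0.03  1.28]
circle y,x [0.58 1.97] r 14.2 [547.  224.6  82. ]
circle y,x [ 0.28 17.57] r 13.4 [561.1 223.1  88.6]
circle y,x [-0.32 -5.83] r 17.6 [539.9 224.3  78.7]
circle y,x [31.18 11.87] r 15.5 [558.6 254.4  86.2]
n 5881 rms 0.43 lean(-x tool) 23.4 side 0.04 axis at grasp [  6.3  -0.8 -19. ] foot..top along -82.2 20.2 len 102.4
foot tool [42.  -0.8 63.4] foot world [498.4 225.5 194.8] axis world [-0.396  0.035  0.918]
```

View pics/rec1.png

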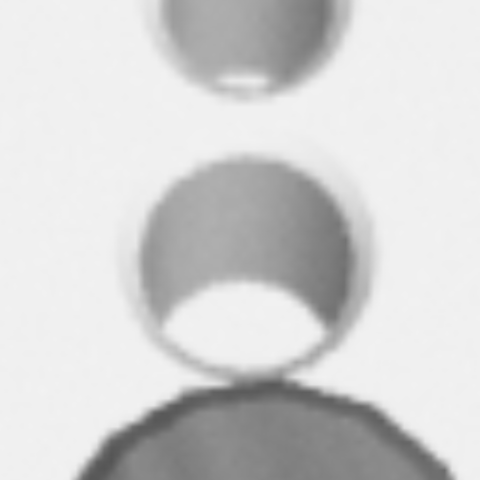

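```bash
cat > m.py <<'E'
from h import *
import sys
h1=np.array([546.7,224.9,81.9]); n=np.array([-.4214,.036,.9062])
a,foot,_=rodfit(13,110); w=foot-h1; print('along',(w@n).round(1),'off',(w-(w@n)*n).round(1))
s=readout.get_state(); p=np.array(s['eef_pos']); go(*(p+h1+float(sys.argv[1])*n-foot)); print(s['wrist_force'].round(1),s['gripper_width'])
E
python3 m.py 25
```

```text
n 5861 rms 0.42 lean(-x tool) 23.34 side 0.01 axis at grasp [  6.3  -0.8 -19. ] foot..top along -82.1 20.2 len 102.3
foot tool [41.9 -0.8 63.5] foot world [498.4 225.7 194.9] axis world [-0.395  0.035  0.918]
along 122.8 off [ 3.4 -3.6  1.7]
at [456.6 228.6 258.3] yaw -5.06 tilt z [ 0. -0. -1.] | turn 0.0 then shift m [ 0.0376 -0.0035  0.0903] rows>= 2
[ 0.6 -0.4  0. ] 24.558654298588618
```

Request:
{"fn": "step_arm", "kwargs": {
  "commands": [
    {"xyz": [0.019, -0.0035, 0.02], "turn": 0},
    {"xyz": [0.0186, 0, 0.02], "turn": 0},
    {"xyz": [0, 0, 0.025], "turn": 0},
    {"xyz": [0, 0, 0.025], "turn": 0},
    {"xyz": [0, 0, 0], "turn": 0},
    {"xyz": [0, 0, 0], "turn": 0}
  ]
}}

```text
time: 19.65
eef_pos: [494.3, 229.6, 168.9]
orientation: [0.999, -0.044, -0.0, 0.0]
wrist_force: [0.0, 0.4, 0.2]
gripper_width: 24.6
```

```bash
python3 m.py 6
```

```text
n 5906 rms 0.42 lean(-x tool) 23.09 side 0.03 axis at grasp [  6.6  -0.8 -19. ] foot..top along -69.5 20.3 len 89.9
foot tool [41.8 -0.8 63.5] foot world [536.4 227.  106.1] axis world [-0.392  0.033  0.919]
along 26.3 off [0.8 1.1 0.3]
at [494.6 229.7 169.5] yaw -5.0 tilt z [ 0.001  0.001 -1.   ] | turn 0.0 then shift m [0.0079 0.0012 0.0187] rows>= 1
[ 0.2 -0.6 -0.4] 24.657522592827192
```

Request:
{"fn": "step_arm", "kwargs": {
  "commands": [
    {"xyz": [0.004, 0.0012, 0.0095], "turn": 0},
    {"xyz": [0.0039, 0, 0.0092], "turn": 0},
    {"xyz": [0, 0, 0], "turn": 0}
  ]
}}

```text
time: 20.0
eef_pos: [502.2, 227.0, 148.6]
orientation: [0.999, -0.044, -0.0, 0.0]
wrist_force: [-0.7, 0.0, -0.0]
gripper_width: 24.7
```

Request:
{"fn": "step_arm", "kwargs": {
  "commands": [
    {"xyz": [0.0034, 0, 0.0072], "turn": 0},
    {"xyz": [0.0034, 0, 0.0072], "turn": 0},
    {"xyz": [0, 0, 0], "turn": 0}
  ]
}}

```text
time: 20.3
eef_pos: [508.8, 226.7, 134.1]
orientation: [0.999, -0.044, -0.001, 0.0]
wrist_force: [-0.3, -0.8, -0.1]
gripper_width: 24.2
```

```bash
python3 m.py -20
```

```text
n 2323 rms 1.5 lean(-x tool) 35.56 side 0.99 axis at grasp [  7.8  -0.8 -19. ] foot..top along -6.0 21.7 len 27.6
foot tool [59.2 -2.1 52.9] foot world [567.7 223.8  81.7] axis world [-0.58   0.037  0.814]
along -9.1 off [17.2 -0.8  8. ]
at [508.7 226.9 134.6] yaw -5.0 tilt z [-0.001 -0.    -1.   ] | turn 0.0 then shift m [-0.0126  0.0007  0.018 ] rows>= 1
[-0.7 -0.7 -0.4] 24.446270325420876
```

Request:
{"fn": "step_arm", "kwargs": {
  "commands": [
    {"xyz": [0.0017, 0, 0.0036], "turn": 0},
    {"xyz": [0, 0, 0], "turn": 0}
  ]
}}

```text
time: 20.55
eef_pos: [510.5, 226.8, 131.4]
orientation: [0.999, -0.044, -0.0, 0.0]
wrist_force: [0.6, 0.2, -0.7]
gripper_width: 24.6
```

Request:
{"fn": "step_arm", "kwargs": {
  "commands": [
    {"xyz": [0.0017, 0, 0.0036], "turn": 0},
    {"xyz": [0, 0, 0], "turn": 0}
  ]
}}

```text
time: 20.75
eef_pos: [512.2, 226.6, 127.7]
orientation: [0.999, -0.044, -0.0, 0.0]
wrist_force: [-0.2, 0.4, -1.2]
gripper_width: 24.8
```

Request:
{"fn": "step_arm", "kwargs": {
  "commands": [
    {"xyz": [0.001, 0, 0.0027], "turn": 0},
    {"xyz": [0, 0, 0], "turn": 0}
  ]
}}

```text
time: 20.95
eef_pos: [513.1, 226.5, 125.0]
orientation: [0.999, -0.044, -0.0, 0.0]
wrist_force: [0.6, 0.7, -1.0]
gripper_width: 24.6
```

About 20 mm in, with no contact force. Open and let it slide home.

Request:
{"fn": "step_arm", "kwargs": {
  "commands": [
    {"xyz": [0, 0, 0], "turn": 0},
    {"xyz": [0, 0, 0], "turn": 0},
    {"xyz": [0, 0, 0], "turn": 0},
    {"xyz": [0, 0, 0], "turn": 0},
    {"xyz": [0, 0, 0], "turn": 0}
  ],
  "fingers": 0.5
}}

```text
time: 21.45
eef_pos: [513.2, 226.7, 125.4]
orientation: [0.999, -0.044, 0.0, -0.0]
wrist_force: [-0.4, -0.6, 0.3]
gripper_width: 42.7
```

```bash
cat > chk.py <<'E'
from h import *
n=np.array([-.4214,.036,.9062]); H={'rod_tall':np.array([626.5,217.3,119.3]),'rod_short':np.array([546.7,224.9,81.9])}
for cam in('side','scene','wrist'):
  im,d=cams.get_image(cam)
  for t,L in(('rod_tall',160),('rod_short',110)):
    for q in finder.regions_of(cam,t)[:4]:
        m=q['region']&(d>0); v,u=np.nonzero(m)
        if len(u)<5: continue
        P=world(cam,u,v,d[v,u]); P=P[P[:,1]>150]
        if len(P)<10 or im[v,u].mean(0)[2]<1.15*im[v,u].mean(0)[0]: continue
        al=(P-H[t])@n; print(cam,t,round(q['confidence'],2),'px',np.round(q['rect']),'top along axis',np.percentile(al,[90,98]).round(1),'(home =',L-45,') zmax',np.percentile(P[:,2],98).round(1))
s=readout.get_state(); print(s['eef_pos'].round(1),s['wrist_force'].round(1),s['gripper_width'],s['time'])
E
python3 chk.py
```

```text
side rod_tall 0.76 px [271. 104. 305. 148.] top along axis [111.9 115.3] (home = 115 ) zmax 222.5
side rod_short 0.51 px [260. 138. 274. 154.] top along axis [46.2 56.2] (home = 65 ) zmax 134.0
scene rod_tall 0.67 px [406. 143. 429. 189.] top along axis [109.5 116.5] (home = 115 ) zmax 225.2
wrist rod_tall 0.92 px [213.   3. 414. 283.] top along axis [115.5 116. ] (home = 115 ) zmax 221.1
[513.1 226.6 125.3] [-0.5  0.6 -0.6] 42.96559198821204 21.9
```

Request:
{"fn": "step_arm", "kwargs": {
  "commands": [
    {"xyz": [-0.003, 0, -0.006], "turn": 0},
    {"xyz": [-0.01, 0, -0.025], "turn": 0},
    {"xyz": [-0.015, 0, -0.035], "turn": 0},
    {"xyz": [-0.015, 0, -0.035], "turn": 0},
    {"xyz": [-0.03, 0, -0.03], "turn": 0},
    {"xyz": [0, 0, 0], "turn": 0},
    {"xyz": [0, 0, 0], "turn": 0}
  ],
  "fingers": 0.8
}}

```text
time: 22.6
eef_pos: [440.4, 233.0, 257.2]
orientation: [0.999, -0.043, 0.001, -0.0]
wrist_force: [1.2, -0.4, -0.2]
gripper_width: 68.4
```

```bash
python3 chk.py
```

```text
side rod_tall 0.87 px [273. 104. 308. 147.] top along axis [112.1 115.2] (home = 115 ) zmax 222.4
side rod_short 0.48 px [255. 133. 275. 155.] top along axis [62.6 65.2] (home = 65 ) zmax 140.0
scene rod_tall 0.78 px [408. 144. 429. 190.] top along axis [108.1 116.4] (home = 115 ) zmax 224.9
scene rod_short 0.52 px [409. 154. 410. 173.] top along axis [59.1 63.9] (home = 65 ) zmax 139.3
wrist rod_tall 0.93 px [282.   2. 349.  47.] top along axis [116.3 117. ] (home = 115 ) zmax 221.6
wrist rod_short 0.85 px [305.  58. 334. 124.] top along axis [65.6 66.4] (home = 65 ) zmax 142.5
[440.4 232.9 255.9] [0.2 0.5 0.6] 68.03170518148849 23.05
```

Both tops sit at the home height in three views. One last look before handing in.

Run:
```python
from h import *
a=cams.get_image('wrist')[0]; b=cams.get_image('side')[0]
cv2.imwrite('pics/end.png',np.hstack([a[0:320,170:490],cv2.resize(b[90:250,240:400],(320,320),interpolation=3)]))
```

```text
(no output)
```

View pics/end.png

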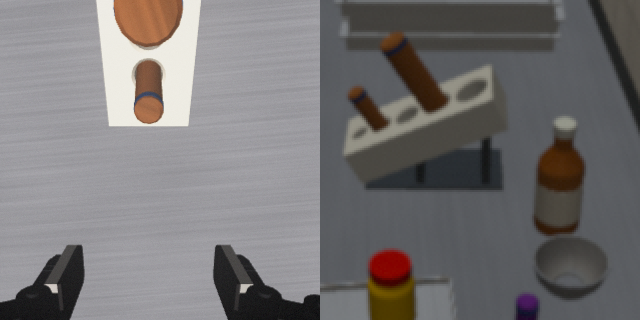

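The short rod is in socket 1 and the tall rod in socket 3, with sockets 0, 2 and 4 empty. The jar, bottle and bowl are where they stood, and the gripper is clear.

```bash
python3 -c "
from bench import arm
print(arm.close_job())"
```

```text
the job is handed in; nothing more can be done
None
```

Both brown wooden rods are in the rack: first the tall one in socket 3, then the short one in socket 1. I handed the job in at about 23 s. The tool can only point straight down, so I leaned each rod to about 25° by pivoting it in the jaws against the tray rim.

**Tall rod:** it pressed on the socket bottom with about 16 N, the highest wrist force I saw. Its top then measured 115–117 mm along the axis from the mouth, against 115 mm for fully home.

**Short rod:** I guided it about 20 mm in, then released it and it slid down. Its top then measured 64–66 mm in three views, against 65 mm for home. I did not press it down afterwards.

**Leaning:** the tall rod measured about 30° after release, inside the socket's play rather than exactly 25°. The short one also looks slightly over-leaned, but I did not measure it.

**Checks that failed or disagreed:**
- My first two move calls were refused because rows lacked a "turn" value; nothing moved.
- Two cylinder fits of the short rod went wrong when the tall rod was in view. I redid one with a tighter crop and used the commanded travel in place of the other.
- The cameras disagreed by up to about 9 mm on socket positions, so I used the wrist camera for the fits.

The last picture showed the jar, bottle and bowl in place and the gripper clear of everything.

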